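Grease the wheel bearing of the glass-cutting lathe

ROBOT

A 7-joint arm with a two-finger parallel gripper is mounted at the origin on the work surface. World frame = base frame: x ahead of the robot, y to its left, z up, the work surface at z = 0. Lengths are in m, angles in degrees, forces in N, time in s.
With the tool pointing down it reaches from about 0.4 to 0.875 m from the base axis. Payload 19.3 kg.
Tool frame: the origin (TCP) lies on the centre line of the jaws, within the pads' length; the fingertips stand r.finger_overhang ahead of it and the grasp point (between the pads) lies 5 mm behind it (r.finger_overhang is the distance from the TCP to the fingertips, in m); y points along the fingers, x is the direction in which the jaws open and shut, and the axes are right-handed (so a half turn about y gives the same grasp; the last joint's range is limited). The gripper opens to 85 mm and grips with 20 to 120 N. Pads are 22 mm wide; open, the fingers measure 114 mm over their backs; the gripper's body (76 mm by 85 mm) begins 54 mm behind the grasp point. The pads swing forward as they close: fully open they stand 13 mm farther back than shut.
Start: joints at [-73.178, 29.874, -2.08, 91.645, 1.215, 58.505, -6.463], TCP at [0.222, 0.584, 0.245] pointing down, gripper open.
Joint ranges: [-166.77, 166.77], [-17.47, 122.26], [-85.68, 81.53], [9.62, 139.38], [-72.42, 252.41], [9.2, 110.78], [-144.41, 144.41]. Speed limits (degrees/s): [108.29, 108.29, 136.94, 136.94, 172.46, 172.46, 172.46].

INTERFACE

Orientations are given as [roll, pitch, yaw] about the fixed x, y, z axes, in that order (R = Rz(yaw) Ry(pitch) Rx(roll)).
In Python, from rig import telemetry, vision, order, r gives the robot as it stands. The module is installed in compiled form; this text tells all that it offers.
- The arm moves only by the tool apply_moves, never from a script. Its argument "increments" is a list of rows, each a list of 7 numbers: the shift along the tool's x, y, z in m, then the turn, a rotation vector about the tool's x, y, z in rad, then the opening, from 0 (shut) to 1 (fully open). A call has exactly 8 rows; each row is the pose to reach, as a shift and turn from the pose measured when the call began, along the tool's axes at that moment; what a row does not reach only later rows make up. A row lasts 1/10 s, in which the tool goes at most 50 mm and 8.59 degrees, less where a joint would pass 70% of its speed; a pose out of reach is approached as far as the arm can. A call with a gripper value outside its range is refused whole. The fingers move at their own pace and stop on an object; the grip force is fixed at half the most. Time passes only in rows, so rows that repeat a pose let the fingers close, or fill a call up. It gives the time, the measured TCP pose, the force and the opening at its end, in the units of the state.
- telemetry.state(): the state, without advancing time (a new reading comes with each control period).
- vision.camera(name): name is "scene" or "top"; returns (picture, depth): 480x640x3 uint8, blue, green, red; 480x640 float32, m along the optical axis (not along the pixel's ray), 0 where there is no reading.
- vision.camera_model(name): a dict with "mtx" (3x3 intrinsics, pixels), "k1" (the pictures are not rectified: a ray, as slopes to the right and down, at radius r is drawn at 1 + k1 r^2 times it, then the intrinsics apply), "world_from_camera" (4x4, takes a point from camera to world coordinates). Camera axes: x right, y down, z forward; pixel columns grow to the right and rows downward; lengths in m; the calibration is good to about 2 mm. A picture is of the moment at which its call begins. camera_model takes no time and is no camera call.
- order.job_done(): hands the job in, once; it reports no verdict.
Trained networks look in the newest picture that a camera, given by its name, has taken for a name from the list of things; names that differ only in an ending like _2 or _b are one class to them, and where a whole thing is asked for, a point or a joint stands for the part that bears it (a point fixed in the world has none). Each returns a list of dicts, best first, with "confidence" (0 to 1); they miss things now and then, are a little off and sometimes report something else, mostly with a low value. They report only what shows in the picture. A call takes as long as a camera call. They do not tell look-alikes from the thing itself.
- vision.boxes_of(camera, target): "centre" ([x, y, z] in m, in the coordinates of the camera as it stood for that picture, good to about 4 mm: the middle of the surface that is visible of it).
The state is a dict: "t": time; "joint_pos": joint angles; "qvel": joint speeds; "tau": joint torques, N m; "ee_pos": TCP position; "eef_rot": TCP orientation; "contact_force": force on the tool from outside, world axes, zero at the start; "torque": the same for the moment, N m; "opening": finger opening in m.
Only numpy, scipy, OpenCV 4.12 (cv2) and the standard library are available. Lean on these libraries where they do the work, as an engineer would, in place of code of your own. Each camera call takes 0.05 s, during which the arm holds its last target.

TASK

Take the push-type grease gun out of its holder and press its coupler squarely onto the tilted grease nipple on the lathe bearing next to the grinding wheel until it snaps home. Then keep pushing, firmly but without straining the nipple, until the gun has gone well over half way through its stroke, and finish while holding it there in the gripper, coupler square on the nipple and gun pushed in against its spring. Leave the mould, the jar and the tumbler where they stand.

Things in the scene. Friction and masses are not known exactly. Their poses are not given: they have to be found in the camera images.
- gun: Push-type grease gun, round, 222 mm long, 0.4 to 0.6 kg, upright in its holder, coupler down. Origin: centre of the coupler's mouth, plunger out; z runs up its axis to the tail. Along z: coupler 22 mm diameter 0-32 mm; plunger tube 12 mm 32-75; nose 24 mm 75-85; aluminium barrel 38 mm (bands 39) 85-165; black grip neck 28 mm 165-222, its end rounded
- ledge (a point): On the gun's axis at the step from barrel to grip neck, 165 mm from the mouth (plunger out). The neck above it is the place to grip; the 5 mm wide ledge can bear on the fingertips when pushing along the axis. Axes as the gun's
- plunger (a joint): How far the gun's plunger (tube and coupler) is pushed into the barrel: 0 fully out, 0.024 m fully in. Its spring needs about 10 N to start moving and 0.4 N more per mm (15.6 N at 14 mm, 19.6 N at 24 mm). It moves as the gun is pushed towards a nipple that the coupler sits on
- mouth (a point): Centre of the coupler's open mouth, on the plunger; z points into the coupler, up the gun's axis. The bore is 12 mm wide and 13.5 mm deep; four sprung jaws just inside the mouth stand 6.8 mm apart and snap over the nipple's head at roughly 6 to 8 N of push, less than moves the plunger, then draw the coupler home
- seal (a point): Centre of the flat bottom of the coupler's bore, 13.5 mm up the axis from the mouth, on the plunger; it rests on the nipple's tip when the coupler is home
- nipple_tip (a point): Tip of the tilted brass elbow nipple on the bearing beside the grinding wheel, about 158 mm above the bench. z points outward along the nipple, 30 degrees off vertical, leaning roughly towards the robot. Round head 10 mm across, centred 5 mm below the tip, on a 6 mm neck bare for 12 mm below that. With the coupler home its mouth is 13.5 mm below the tip; it seals within 8 degrees of square
- nipple: Foot of the same tilted nipple, fixed: origin where its 13 mm round foot meets the top of the bearing, 127.5 mm above the bench; z up, the nipple leans to this frame's -x. It bends 9 mm above the origin; the tip is 25 mm from the bend. More than 60 N of push strains it
- lathe: Bench lathe for cutting glass, fixed. Shaft along its y, 93 mm up, in two grey bearing blocks 125 mm high on a green base. Origin on the bench below the block beside the grinding wheel (dark grey, 150 mm diameter, 20 mm thick, top 168 mm up, centred at y +66 mm). The other block, with a straight upright nipple, is at y -170 mm, the belt guard at y -235 mm, the motor on the +x side
- holder: Fixed holder of the gun: upright steel pipe socket, 49 mm outer and 42 mm inner diameter, rim 110 mm above the bench, on a 105 mm square plate. Origin on the bench under its centre. The gun's coupler stands on the socket's floor, 10 mm above the bench: raise the gun 100 mm to come clear
- mould: Fluted aluminium optic mould, an open cone 82 mm wide at the top, 105 mm high, standing loose; origin at the centre of its foot
- grit_jar: Closed jar with a black lid, 68 mm diameter, 85 mm high, standing loose; origin at the centre of its foot
- tumbler: Green glass tumbler, 72 mm diameter, 95 mm high, standing loose; origin at the centre of its foot
Not all that is in view belongs to the job. Of the things that look like the tumbler, take the one that is farthest to the robot's left at the start.

How it is judged (in metres and radians):
On the way, in this order (a step that is already met when the one before it is completed fails the run):
1. the gun is lifted clear of its holder (z of mouth in the frame of holder above 0.115 m and contact force between gun and the fingers above 1 N), for 0.1 s.
2. the coupler is snapped home, square, on the tilted nipple (distance between seal and nipple_tip below 0.003 m and angle between the z axis of mouth and the z axis of nipple_tip, either way round below 0.14 rad), for 0.2 s.
At the end, for the whole second after the job is handed in: Coupler home on the tilted nipple (seal within 3 mm of its tip), within 8 degrees of square; plunger in by more than 13 of its 24 mm; gun at rest in the fingers, borne by nothing else but the nipple; mould, jar and tumbler upright within 40 mm of where they stood (all of step 2 and value of joint plunger above 0.013 m and contact force between gun and the fingers above 2 N and contact force between gun and lathe below 2 N and contact force between gun and holder below 1 N and linear speed of gun below 0.02 m/s and distance of each of mould, grit_jar, tumbler from where it was at the start of the episode below 0.04 m and angle between each of mould, grit_jar, tumbler's own z axis and vertical below 0.2 rad); the arm keeps its last pose, push and grip.
It fails at once if the nipple is strained: the gun bears on it with more than 60 N (contact force between gun and nipple above 60 N).
It fails at once if the mould, the jar or the tumbler is knocked over (angle between any of mould, grit_jar, tumbler's own z axis and vertical above 0.5 rad).
It also fails if it takes over 43 s, if anything falls off the work surface, if the arm or the gripper's body presses on something with over 40 N, if the wrist force passes 120 N, or if a joint passes its speed limit or range.

## Working session

There is one attempt and no reset: what is moved stays moved. The work goes in short steps, Python scripts to look and compute and a tool call to move; the robot and the scene stay as the last step left them, time stands still between calls to the robot, and variables do not carry over. Pictures are saved under pics/ and viewed, and the job is handed in when it is done.

Besides the shell and the picture viewer there is one more tool, called after "Call:" as name([rows], argument=value, ...), one row to a line, values as JSON. apply_moves: Moves the arm, as the interface text tells. Its arguments: {"type":"object","properties":{"increments":{"type":"array"}},"required":["increments"]}

```bash
mkdir -p pics; ls
python3 - <<'E'
from rig import telemetry, vision, order, r
import cv2, numpy as np, json
print(telemetry.state()); print(r.finger_overhang)
for n in("scene","top"):
    p,d=vision.camera(n); cv2.imwrite(f"pics/{n}0.png",p); np.save(f"pics/{n}0.npy",d)
    m=vision.camera_model(n); print(n,m)
    T=np.array(m["world_from_camera"])
    for t in ["gun","nipple","lathe","holder","mould","grit_jar","tumbler"]:
        for b in vision.boxes_of(n,t): 
            c=np.array(b["centre"]); print(t,round(b["confidence"],2),(T[:3,:3]@c+T[:3,3]).round(4))
E
```

```text
pics
{'t': 0.0, 'joint_pos': array([-73.17655076,  29.90749135,  -2.08118834,  91.67258789,
         1.21439168,  58.50675234,  -6.46182095]), 'qvel': array([ 0.00253872, -0.01797467,  0.07656575,  0.02920231,  0.08851057,
       -0.11549687, -0.04875725]), 'tau': array([-1.18790253e-03, -9.27102542e+01,  1.97913609e+00, -3.69943357e+01,
        1.77263212e-02,  7.96428969e-03, -1.37934447e-05]), 'ee_pos': array([0.22232672, 0.58377377, 0.24475135]), 'eef_rot': array([-9.00045654e+01,  6.46205484e-02,  6.91546007e+01]), 'contact_force': array([-0.04587127, -0.58002739, -0.39054706]), 'torque': array([-0.02242234, -0.03269772, -0.01399496]), 'opening': 0.08572388902851859}
0.014
scene {'mtx': array([[460.15523259,   0.        , 316.52259416],
       [  0.        , 460.15523259, 240.55667982],
       [  0.        ,   0.        ,   1.        ]]), 'k1': -0.05820225418817443, 'world_from_camera': array([[ 0.66983974,  0.46425775, -0.57946481,  0.97317807],
       [ 0.74250491, -0.41768659,  0.52366436, -0.1696537 ],
       [ 0.00108056, -0.78102667, -0.62449674,  0.53716876],
       [ 0. 
[... 697 characters left out ...]
rray([[ 0.02681913, -0.99830642,  0.05162388,  0.54597211],
       [-0.99925922, -0.02819896, -0.02618823,  0.15867733],
       [ 0.02759962, -0.05088329, -0.99832317,  0.91989079],
       [ 0.        ,  0.        ,  0.        ,  1.        ]])}
gun 0.78 [0.5353 0.345  0.1879]
gun 0.21 [0.7408 0.2211 0.0478]
nipple 0.42 [ 0.5846 -0.0991  0.1419]
lathe 0.7 [ 0.6112 -0.2106  0.0987]
lathe 0.55 [0.5348 0.345  0.1882]
lathe 0.22 [0.3764 0.1739 0.0869]
holder 0.95 [0.5381 0.3387 0.0094]
mould 0.56 [0.7049 0.3836 0.0806]
grit_jar 0.87 [0.3738 0.1746 0.087 ]
tumbler 0.94 [0.7389 0.2229 0.0477]
tumbler 0.81 [0.7293 0.0882 0.0441]
tumbler 0.72 [0.5872 0.0933 0.0357]
tumbler 0.69 [0.8385 0.1084 0.0561]
```

View pics/scene0.png

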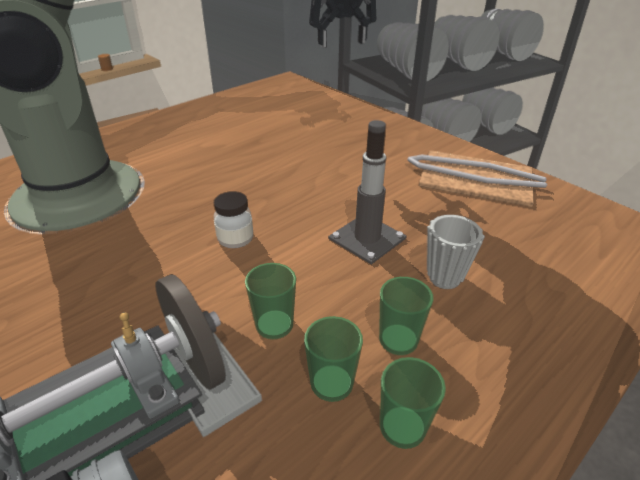

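View pics/top0.png

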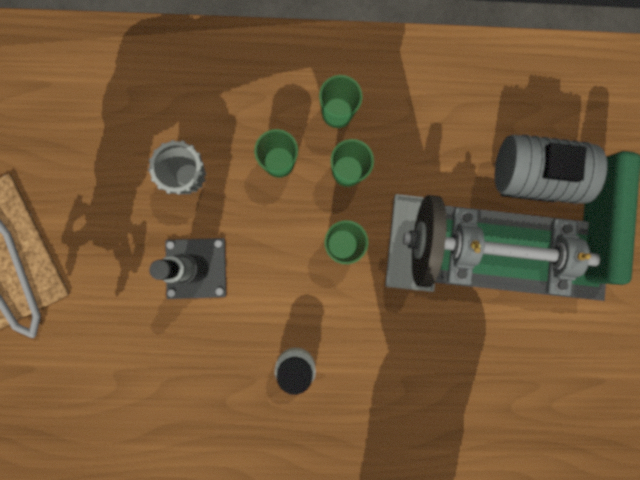

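The scene picture shows the gun upright in its holder at (376,140), the tilted nipple at (126,325) beside the wheel at (190,330). There are four tumblers, at scene pixels (405,315), (272,300), (333,357) and (410,400). The one farthest to the left (largest y, 0.22) is at (405,315), top view (277,153). I don't need to touch any of them. Next I measure the gun's neck, the nipple and the axes from the depth.

```bash
cat > h.py <<'E'
import numpy as np, cv2
from rig import telemetry, vision, r
from scipy.spatial.transform import Rotation as Ro
def cloud(n,d):
    m=vision.camera_model(n); K=np.array(m["mtx"]); T=np.array(m["world_from_camera"])
    v,u=np.mgrid[0:480,0:640].astype(np.float64)
    x=(u-K[0,2])/K[0,0]; y=(v-K[1,2])/K[1,1]; xd,yd=x.copy(),y.copy()
    for _ in range(8):
        f=1+m["k1"]*(x*x+y*y); x=xd/f; y=yd/f
    P=np.stack([x*d,y*d,d],-1)
    W=P@T[:3,:3].T+T[:3,3]; W[d<=0]=np.nan
    return W
def proj(n,p):
    m=vision.camera_model(n); K=np.array(m["mtx"]); T=np.array(m["world_from_camera"])
    c=T[:3,:3].T@(np.asarray(p)-T[:3,3]); x,y=c[0]/c[2],c[1]/c[2]; f=1+m["k1"]*(x*x+y*y)
    return np.array([K[0,0]*x*f+K[0,2],K[1,1]*y*f+K[1,2]])
E
python3 - <<'E'
from h import *
from scipy.optimize import least_squares
for n in("scene","top"):
    d=np.load(f"pics/{n}0.npy"); im=cv2.imread(f"pics/{n}0.png"); W=cloud(n,d)
    hsv=cv2.cvtColor(im,cv2.COLOR_BGR2HSV)
    with np.errstate(invalid='ignore'):
        near=(np.hypot(W[...,0]-.538,W[...,1]-.342)<.045)
        for lo,hi,rr in((.178,.222,.014),(.12,.17,.0192)):
            m=near&(W[...,2]>lo)&(W[...,2]<hi); P=W[m]
            if len(P)<10: print(n,lo,len(P));continue
            f=lambda q:np.hypot(P[:,0]-q[0],P[:,1]-q[1])-rr
            s=least_squares(f,[.538,.342],loss='soft_l1',f_scale=.001); print(n,lo,len(P),s.x.round(4),'rms',np.sqrt(np.mean(f(s.x)**2)).round(4))
        m=near&(W[...,2]>.2); P=W[m]; print('top z',np.percentile(P[:,2],[50,90,98,100]).round(4))
        m=near&(W[...,2]>.228); print('cap',W[m].mean(0).round(4),m.sum())
        # nipple
        nm=(W[...,2]>.131)&(W[...,2]<.175)&(np.hypot(W[...,0]-.585,W[...,1]+.10)<.04)&(hsv[...,1]>110)
        P=W[nm]; print('nipple',len(P))
        for lo in np.arange(.131,.165,.004):
            q=P[(P[:,2]>=lo)&(P[:,2]<lo+.004)]
            if len(q): print(round(lo,3),len(q),q.mean(0).round(4),q.min(0).round(4),q.max(0).round(4))
    vs={"scene":(60,280,140,100),"top":(390,190,220,120)}[n]
    x,y,w,h=vs; cv2.imwrite(f"pics/{n}crop0.png",cv2.resize(im[y:y+h,x:x+w],None,fx=min(780//w,580//h),fy=min(780//w,580//h),interpolation=cv2.INTER_CUBIC))
E
```

```text
scene 0.178 444 [0.5344 0.3547] rms 0.001
scene 0.12 580 [0.534 0.355] rms 0.0009
top z [0.2211 0.2324 0.2333 0.2338]
cap [0.5379 0.3509 0.2316] 137
nipple 254
0.131 26 [ 0.5899 -0.104   0.1334] [ 0.5856 -0.1089  0.1312] [ 0.5918 -0.0987  0.135 ]
0.135 36 [ 0.5888 -0.1041  0.1367] [ 0.5839 -0.1089  0.135 ] [ 0.5914 -0.0979  0.1389]
0.139 40 [ 0.587  -0.1031  0.1409] [ 0.5772 -0.1085  0.139 ] [ 0.5897 -0.097   0.1428]
0.143 50 [ 0.5847 -0.1026  0.1451] [ 0.5786 -0.1072  0.1432] [ 0.589  -0.0965  0.147 ]
0.147 30 [ 0.5809 -0.1016  0.149 ] [ 0.5765 -0.1046  0.1472] [ 0.5855 -0.0979  0.151 ]
0.151 17 [ 0.5796 -0.0998  0.1531] [ 0.5775 -0.1027  0.1517] [ 0.5821 -0.0961  0.1549]
0.155 38 [ 0.5778 -0.099   0.1572] [ 0.5734 -0.1034  0.1552] [ 0.5809 -0.0943  0.159 ]
0.159 17 [ 0.5756 -0.0996  0.1594] [ 0.5722 -0.1028  0.159 ] [ 0.5791 -0.096   0.1599]
top 0.178 176 [0.5349 0.355 ] rms 0.0009
top 0.12 167 [0.5349 0.3557] rms 0.0003
top z [0.2325 0.2344 0.2352 0.2363]
cap [0.5349 0.3542 0.2329] 343
nipple 64
0.131 2 [ 0.5835 -0.0971  0.1326] [ 0.5804 -0.0974  0.1317] [ 0.5866 -0.0968  0.1334]
0.135 5 [ 0.5846 -0.0961  0.1357] [ 0.5818 -0.0976  0.1353] [ 0.5881 -0.0946  0.1361]
0.139 12 [ 0.5854 -0.0976  0.1413] [ 0.5801 -0.1023  0.1392] [ 0.5895 -0.0953  0.1429]
0.143 14 [ 0.5847 -0.0989  0.1455] [ 0.5799 -0.1028  0.1438] [ 0.5876 -0.0946  0.1467]
0.147 6 [ 0.5832 -0.0984  0.1484] [ 0.5813 -0.1012  0.1471] [ 0.586  -0.0958  0.1507]
0.151 1 [ 0.5812 -0.0969  0.152 ] [ 0.5812 -0.0969  0.152 ] [ 0.5812 -0.0969  0.152 ]
0.155 18 [ 0.5767 -0.0964  0.1569] [ 0.5735 -0.1004  0.1551] [ 0.5796 -0.092   0.159 ]
0.159 6 [ 0.5764 -0.0961  0.1599] [ 0.5734 -0.0992  0.1591] [ 0.5794 -0.094   0.1609]
```

View pics/scenecrop0.png

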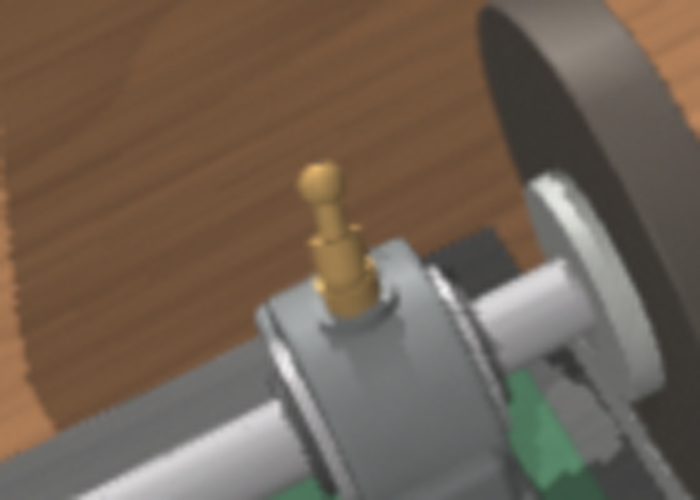

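View pics/topcrop0.png

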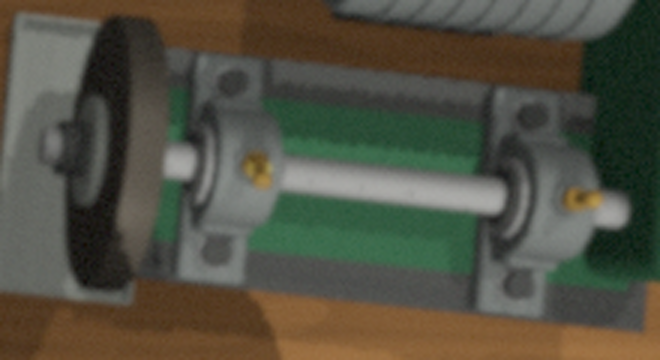

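Run:
```python
from h import *
from scipy.optimize import least_squares
np.seterr(invalid='ignore')
allP=[]
for n in("scene","top"):
    d=np.load(f"pics/{n}0.npy"); im=cv2.imread(f"pics/{n}0.png"); W=cloud(n,d)
    hsv=cv2.cvtColor(im,cv2.COLOR_BGR2HSV)
    # shaft fit: points between blocks, top of shaft
    m=(W[...,1]<-.135)&(W[...,1]>-.24)&(W[...,2]>.092)&(W[...,2]<.11)&(abs(W[...,0]-.59)<.05); P=W[m]
    if len(P)>30:
        res=lambda q:np.hypot((P[:,0]-q[0]-q[1]*(P[:,1]+.19))/np.sqrt(1+q[1]**2),P[:,2]-.093)-q[2]
        s=least_squares(res,[.59,0,.012],loss='soft_l1',f_scale=.001); print(n,'shaft',len(P),s.x.round(4),'yaw deg',np.degrees(np.arctan(-s.x[1])).round(2), 'x at y=-.1',s.x[0]+s.x[1]*.09)
    # wheel disc
    m=(W[...,2]>.12)&(W[...,2]<.175)&(abs(W[...,1]+.035)<.04)&(abs(W[...,0]-.59)<.09); P=W[m]
    print('wheel',len(P),P.min(0).round(3),P.max(0).round(3))
    nm=(W[...,2]>.131)&(W[...,2]<.175)&(np.hypot(W[...,0]-.585,W[...,1]+.10)<.03)&(hsv[...,1]>110)
    allP.append(W[nm])
    # other nipple
    nm=(W[...,2]>.128)&(W[...,2]<.175)&(np.hypot(W[...,0]-.585,W[...,1]+.27)<.05)
    print('other',nm.sum(),np.nanmedian(W[nm],0).round(4))
# nipple model: surface distance : head sphere (r5) centred 5 below tip, neck capsule r3 from head down, vertical foot cylinder r~?
def sd(P,foot,yaw,tilt=np.radians(30)):
    a=np.array([-np.sin(tilt)*np.cos(yaw),-np.sin(tilt)*np.sin(yaw),np.cos(tilt)])
    bend=foot+[0,0,.009]; tip=bend+.025*a; hc=tip-.005*a
    dh=np.linalg.norm(P-hc,axis=1)-.005
    t=np.clip((P-bend)@a,0.0,.02); dn=np.linalg.norm(P-bend-t[:,None]*a,axis=1)-.003
    return np.where(np.abs(dh)<np.abs(dn),dh,dn),tip,a,hc
for name,P in (("scene",allP[0]),("top",allP[1]),("both",np.vstack(allP))):
    P=P[P[:,2]>.147]
    s=least_squares(lambda q:sd(P,np.array([q[0],q[1],.1275+q[3]]),q[2])[0],[.588,-.1,.0,0],loss='soft_l1',f_scale=.0008)
    _,tip,a,hc=sd(P,np.array([s.x[0],s.x[1],.1275+s.x[3]]),s.x[2])
    print(name,len(P),s.x.round(4),'yaw',np.degrees(s.x[2]).round(1),'tip',tip.round(4),'a',a.round(3),s.cost)
    # head only
    H=P[P[:,2]>.1505]
    s=least_squares(lambda q:np.linalg.norm(H-q,axis=1)-.005,[.578,-.1,.153],loss='soft_l1',f_scale=.0008); print('  head centre',s.x.round(4),len(H))
```

```text
scene shaft 1815 [0.577  0.0856 0.0107] yaw deg -4.89 x at y=-.1 0.584745034603834
wheel 2360 [ 0.524 -0.056  0.12 ] [ 0.661 -0.024  0.17 ]
other 0 [nan nan nan]
top shaft 777 [0.5779 0.0808 0.0101] yaw deg -4.62 x at y=-.1 0.5851936772642599
wheel 1676 [ 0.521 -0.05   0.12 ] [ 0.66  -0.017  0.172]
other 142 [ 0.5724 -0.2694  0.1335]
scene 102 [ 0.585  -0.1034 -0.4389  0.0012] yaw -25.1 tip [ 0.5737 -0.0981  0.1594] a [-0.453  0.212  0.866] 1.4762305973913995e-05
  head centre [ 0.5754 -0.0994  0.1546] 75
top 31 [ 0.5857 -0.0992 -0.3491  0.0012] yaw -20.0 tip [ 0.574  -0.095   0.1593] a [-0.47   0.171  0.866] 6.422526512434587e-06
  head centre [ 0.5767 -0.0967  0.154 ] 26
both 133 [ 0.5849 -0.1034 -0.5173  0.0016] yaw -29.6 tip [ 0.574  -0.0972  0.1598] a [-0.435  0.247  0.866] 2.923195310070186e-05
  head centre [ 0.5756 -0.0989  0.1545] 101
  return np.nanmean(a, axis, out=out, keepdims=keepdims)
```

```bash
cat > nip.py <<'E'
from h import *
from scipy.optimize import differential_evolution
S=6
def prep(n,box,thr):
    im=cv2.imread(f"pics/{n}0.png"); x,y,w,h=box
    c=cv2.resize(im[y:y+h,x:x+w],None,fx=S,fy=S,interpolation=cv2.INTER_CUBIC)
    hsv=cv2.cvtColor(c,cv2.COLOR_BGR2HSV); return c,hsv
def pts(foot,yaw,tilt,rt):
    a=np.array([-np.sin(tilt)*np.cos(yaw),-np.sin(tilt)*np.sin(yaw),np.cos(tilt)]); z=np.array([0,0,1.])
    b=foot+.009*z
    L=[(foot,b,.0065,'c',z),(b-.002*z,b+.008*a,rt,'c',a),(b,b+.02*a,.003,'c',a)]
    out=[]
    th=np.linspace(0,2*np.pi,24,endpoint=False)
    for p,q,rr,_,ax in L:
        e1=np.cross(ax,[0,1,.3]); e1/=np.linalg.norm(e1); e2=np.cross(ax,e1)
        ring=rr*(np.cos(th)[:,None]*e1+np.sin(th)[:,None]*e2); out.append(np.vstack([p+ring,q+ring]))
    hc=b+.02*a; g=[]
    for ph in np.linspace(0,np.pi,9):
        g.append(hc+.005*np.stack([np.sin(ph)*np.cos(th),np.sin(ph)*np.sin(th),np.cos(ph)+0*th],1))
    out.append(np.vstack(g)); return out,b+.025*a,a
CM={}
def projv(n,P):
    if n not in CM: CM[n]=vision.camera_model(n)
    m=CM[n];K=np.array(m["mtx"]);T=np.array(m["world_from_camera"])
    c=(P-T[:3,3])@T[:3,:3]; xy=c[:,:2]/c[:,2:]; f=1+m["k1"]*(xy**2).sum(1,keepdims=True)
    return xy*f*K[0,0]+K[:2,2]
def render(n,box,foot,yaw,tilt,rt,off):
    x,y,w,h=box; M=np.zeros((h*S,w*S),np.uint8)
    for P in pts(foot,yaw,tilt,rt)[0]:
        q=((projv(n,P)+off-[x,y]+.5)*S-.5).astype(np.float32)
        cv2.fillConvexPoly(M,cv2.convexHull(q).astype(np.int32),1)
    return M
E
python3 - <<'E'
from nip import *
B={"scene":(105,305,45,45),"top":(455,228,40,34)}
mask={};img={}
for n in B:
    c,hsv=prep(n,B[n],0); img[n]=c
    # brass vs wood/others: high V & hue 12-28 & sat
    if n=="scene":
        m=((hsv[...,0]>14)&(hsv[...,0]<28)&(hsv[...,1]>110)&(hsv[...,2]>115)).astype(np.uint8)
    else: m=((hsv[...,0]>12)&(hsv[...,0]<32)&(hsv[...,1]>100)&(hsv[...,2]>90)).astype(np.uint8)
    nl,lab,st,_=cv2.connectedComponentsWithStats(m); k=1+np.argmax(st[1:,4]); m=(lab==k).astype(np.uint8); mask[n]=m
    print(n,m.sum()/S/S)
def cost(q,names=("scene","top")):
    c=0
    for i,n in enumerate(names):
        off=q[4:6] if n=="scene" else q[6:8]
        R=render(n,B[n],np.array([q[0],q[1],.1275]),q[2],np.radians(30),q[3],off); m=mask[n]
        c+=1-(R&m).sum()/max(1,(R|m).sum())
    return c+ .01*((q[4:8]/1.2)**2).sum()
bd=[(.575,.595),(-.112,-.09),(-1,.8),(.0035,.0065)]+[(-2.5,2.5)]*4
for seed in (0,1):
    s=differential_evolution(cost,bd,seed=seed,maxiter=60,popsize=8,tol=1e-6)
    q=s.x; _,tip,a=pts(np.array([q[0],q[1],.1275]),q[2],np.radians(30),q[3])
    print(s.fun,q.round(4),'yaw',np.degrees(q[2]).round(1),'tip',tip.round(4),a.round(3))
for y in np.radians([-30,-20,-10,-5,0,10]):
    f=lambda p:cost(np.r_[p[:2],y,p[2:]])
    t=differential_evolution(f,bd[:2]+bd[3:],seed=0,maxiter=30,popsize=8); print(np.degrees(y).round(),round(t.fun,4))
for n in B:
    off=q[4:6] if n=="scene" else q[6:8]
    R=render(n,B[n],np.array([q[0],q[1],.1275]),q[2],np.radians(30),q[3],off)
    o=img[n].copy()
    for m,c in((R,(0,0,255)),(mask[n],(255,255,0))):
        cs,_=cv2.findContours(m,0,1); cv2.drawContours(o,cs,-1,c,1)
    img[n]=cv2.resize(o,(380,int(380*o.shape[0]/o.shape[1])))
h=max(i.shape[0] for i in img.values())
cv2.imwrite("pics/nipfit.png",np.hstack([cv2.copyMakeBorder(i,0,h-i.shape[0],0,0,0) for i in img.values()]))
E
```

```text
scene 243.30555555555554
top 72.69444444444444
0.4705598056675638 [ 0.583  -0.1041 -0.5981  0.0048 -0.5634 -0.6906 -0.558  -0.7369] yaw -34.3 tip [ 0.5727 -0.097   0.1582] [-0.413  0.282  0.866]
0.4671919961740586 [ 0.5832 -0.104  -0.5841  0.0048 -0.7051 -0.565  -0.4    -0.7792] yaw -33.5 tip [ 0.5727 -0.0971  0.1582] [-0.417  0.276  0.866]
-30.0 0.4754
-20.0 0.5145
-10.0 0.5916
-5.0 0.6426
0.0 0.7078
10.0 0.831
```

View pics/nipfit.png

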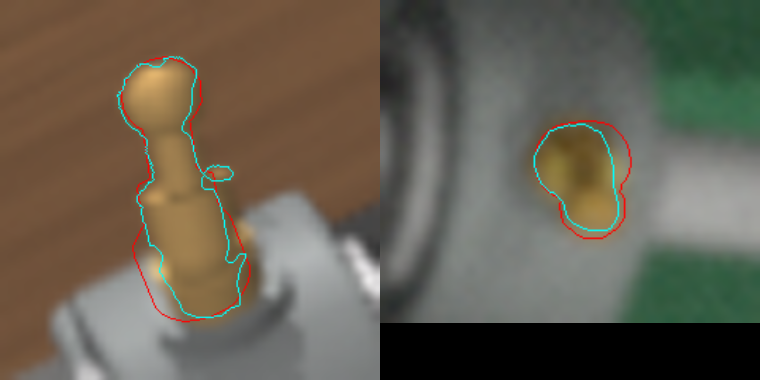

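```bash
cat > fit2.py <<'E'
from nip import *
B={"scene":(105,305,45,45),"top":(455,228,40,34)}
mask={};img={}
for n in B:
    c,hsv=prep(n,B[n],0); img[n]=c
    yy,xx=np.mgrid[0:c.shape[0],0:c.shape[1]]
    if n=="scene":
        k=380/c.shape[1]; X=xx*k;Y=yy*k
        up=(hsv[...,0]>14)&(hsv[...,0]<28)&(hsv[...,1]>110)&(hsv[...,2]>115)&(Y<235)&(X<205+(Y-150)*.4)
        lo=(hsv[...,1]>75)&(Y>=225)&(hsv[...,0]<35)&(X>140)&(X<270)
        m=up|lo
    else: m=(hsv[...,1]>62)&(hsv[...,0]<34)
    m=m.astype(np.uint8)
    m=cv2.morphologyEx(m,cv2.MORPH_OPEN,np.ones((5,5)))
    nl,lab,st,_=cv2.connectedComponentsWithStats(m); k=1+np.argmax(st[1:,4]); mask[n]=(lab==k).astype(np.uint8)
def cost(q,names=("scene","top")):
    c=0
    for n in names:
        off=q[4:6] if n=="scene" else q[6:8]
        R=render(n,B[n],np.array([q[0],q[1],.1275]),q[2],np.radians(30),q[3],off); m=mask[n]
        c+=1-(R&m).sum()/max(1,(R|m).sum())
    return c+ .01*((q[4:8]/1.2)**2).sum()
bd=[(.575,.595),(-.112,-.09),(-1,.8),(.0035,.0065)]+[(-2.5,2.5)]*4
for names in (("scene",),("top",),("scene","top")):
    s=differential_evolution(cost,bd,args=(names,),seed=0,maxiter=60,popsize=8,tol=1e-6)
    q=s.x; _,tip,a=pts(np.array([q[0],q[1],.1275]),q[2],np.radians(30),q[3])
    print(names,s.fun,q.round(4),'yaw',np.degrees(q[2]).round(1),'tip',tip.round(4),a.round(3))
for n in B:
    off=q[4:6] if n=="scene" else q[6:8]
    R=render(n,B[n],np.array([q[0],q[1],.1275]),q[2],np.radians(30),q[3],off)
    o=img[n].copy()
    for m,c in((R,(0,0,255)),(mask[n],(255,255,0))):
        cs,_=cv2.findContours(m,0,1); cv2.drawContours(o,cs,-1,c,1)
    img[n]=cv2.resize(o,(380,int(380*o.shape[0]/o.shape[1])))
h=max(i.shape[0] for i in img.values())
cv2.imwrite("pics/nipfit2.png",np.hstack([cv2.copyMakeBorder(i,0,h-i.shape[0],0,0,0) for i in img.values()]))
E
python3 fit2.py
```

```text
('scene',) 0.13479360549440111 [ 0.583  -0.1034 -0.3419  0.0051  0.1589  0.0865 -0.195   0.3313] yaw -19.6 tip [ 0.5713 -0.0992  0.1582] [-0.471  0.168  0.866]
('top',) 0.08232765449033677 [ 0.5842 -0.1015 -0.4312  0.0057  0.094   0.2801  0.2601 -0.3304] yaw -24.7 tip [ 0.5728 -0.0963  0.1582] [-0.454  0.209  0.866]
('scene', 'top') 0.2326570704844939 [ 0.5841 -0.103  -0.4365  0.0053 -0.8706 -0.1386 -0.5813 -0.3663] yaw -25.0 tip [ 0.5728 -0.0978  0.1582] [-0.453  0.211  0.866]
```

View pics/nipfit2.png

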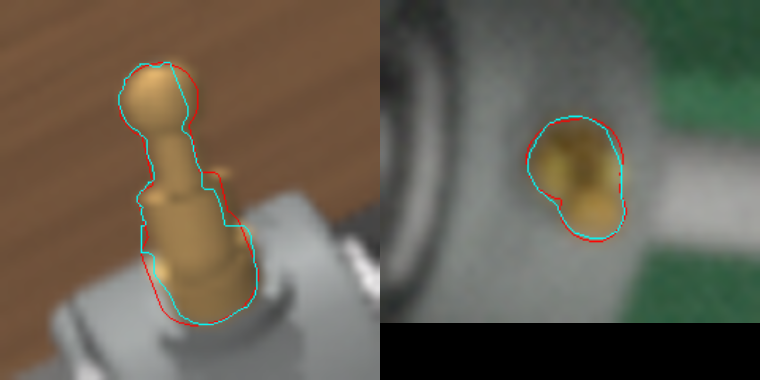

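```bash
cat >> h.py <<'E'
def pose():
    s=telemetry.state(); return s,np.array(s["ee_pos"]),Ro.from_euler('xyz',s["eef_rot"],degrees=True)
def inc(pt,Rt):
    s,p,R=pose(); return (R.inv().apply(np.asarray(pt)-p)).round(4),(R.inv()*Rt).as_rotvec().round(4)
def down(yaw): return Ro.from_euler('xyz',[-90,0,yaw],degrees=True)
E
python3 - <<'E'
from h import *
print(inc([.5345,.355,.30],down(33.6)))
E
```

```text
(array([-0.103 , -0.0547, -0.3732]), array([-0.    ,  0.6205,  0.    ]))
```

Call:
apply_moves([
  [-0.005,-0.035,-0.02,0,0.06,0,1],
  [-0.015,-0.055,-0.06,0,0.15,0,1],
  [-0.028,-0.055,-0.105,0,0.25,0,1],
  [-0.041,-0.055,-0.15,0,0.35,0,1],
  [-0.054,-0.055,-0.195,0,0.45,0,1],
  [-0.066,-0.055,-0.24,0,0.55,0,1],
  [-0.078,-0.055,-0.285,0,0.62,0,1],
  [-0.09,-0.055,-0.33,0,0.62,0,1],
])

```text
t: 1.6
ee_pos: [0.5001, 0.3814, 0.3005]
eef_rot: [-90.0, -0.0, 33.5]
contact_force: [0.8, 1.1, -0.7]
opening: 0.0855
```

Run:
```python
from h import *
print(inc([.5345,.355,.26],down(33.6)),pose()[0])
```

```text
(array([ 0.0142,  0.0405, -0.041 ]), array([-0.    , -0.002 ,  0.0004])) {'t': 1.6, 'joint_pos': array([-49.68656873,  27.75270198,  10.4189607 ,  87.74438899,
        -5.33249967,  64.9666601 ,  -4.69708319]), 'qvel': array([ 40.72901792,  12.59110979,   4.33173598, -19.41983073,
        -4.03581743,   7.18244723,  48.68895078]), 'tau': array([ -8.06805968, -94.53640223,   7.25365788, -35.326159  ,
         0.18538764,  -0.27380456,  -4.3981567 ]), 'ee_pos': array([0.50006175, 0.38137204, 0.30050401]), 'eef_rot': array([-8.99976581e+01, -2.21544784e-02,  3.34871731e+01]), 'contact_force': array([ 0.77051739,  1.05471763, -0.74178729]), 'torque': array([ 0.02869324, -0.01914515, -0.02230944]), 'opening': 0.08545088474422041}
```

Call:
apply_moves([
  [0.007,0.0,-0.025,0,0,0,1],
  [0.014,0.0,-0.041,0,0,0,1],
  [0.0142,0.01,-0.041,0,0,0,1],
  [0.0142,0.035,-0.041,0,0,0,1],
  [0.0142,0.06,-0.041,0,0,0,1],
  [0.0142,0.085,-0.041,0,0,0,1],
  [0.0142,0.105,-0.041,0,0,0,1],
  [0.0142,0.1075,-0.041,0,0,0,1],
])

```text
t: 2.4
ee_pos: [0.5323, 0.3559, 0.1903]
eef_rot: [-90.0, 0.2, 33.6]
contact_force: [-1.0, -0.7, 1.0]
opening: 0.0856
```

Run:
```python
from h import *
print(inc([.5345,.355,.193],down(33.6)),pose()[0]["contact_force"])
p,d=vision.camera("scene"); cv2.imwrite("pics/s1.png",cv2.resize(p[80:260,270:470],None,fx=3,fy=3))
```

```text
(array([ 0.0013, -0.0027, -0.0019]), array([-0.0005,  0.0002, -0.0037])) [-1.02215292 -0.71862999  0.97003907]
```

View pics/s1.png

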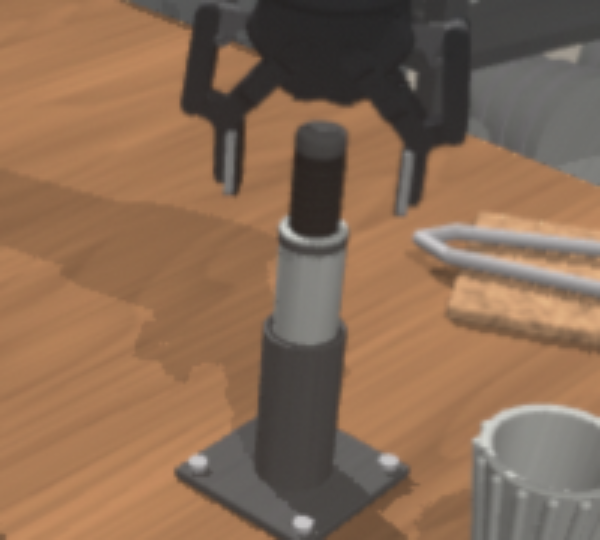

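The neck, at crop pixel (318,180), stands centred between the open pads, whose tips are still above the ledge. Next I close the gripper.

Call:
apply_moves([
  [0.0015,-0.002,-0.002,0,0,0,0.6],
  [0.0015,-0.002,-0.002,0,0,0,0.4],
  [0.0015,-0.002,-0.002,0,0,0,0.2],
  [0.0015,-0.002,-0.002,0,0,0,0.0],
  [0.0015,-0.002,-0.002,0,0,0,0.0],
  [0.0015,-0.002,-0.002,0,0,0,0.0],
  [0.0015,-0.002,-0.002,0,0,0,0.0],
  [0.0015,-0.002,-0.002,0,0,0,0.0],
])

```text
t: 3.25
ee_pos: [0.5356, 0.3551, 0.1941]
eef_rot: [-90.0, 0.1, 33.6]
contact_force: [-1.3, -0.3, 5.5]
opening: 0.0269
```

Run:
```python
from h import *
s=pose()[0];print(s)
p,d=vision.camera("scene"); cv2.imwrite("pics/s2.png",cv2.resize(p[80:260,270:470],None,fx=3,fy=3))
```

```text
{'t': 3.25, 'joint_pos': array([-45.03928778,  35.01659349,   9.53387744,  91.95923036,
        -6.81849086,  53.67525721,   0.43120666]), 'qvel': array([-0.01647877, -0.05050488,  0.03462305,  0.0640193 , -0.0441572 ,
       -0.00466951,  0.0589414 ]), 'tau': array([ 6.01162249e-02, -9.41686034e+01,  7.03391120e+00, -3.34827554e+01,
        4.39450890e-02, -3.91644705e-01, -2.82975943e-04]), 'ee_pos': array([0.5355652 , 0.3551386 , 0.19411646]), 'eef_rot': array([-8.99700897e+01,  8.48728949e-02,  3.35793285e+01]), 'contact_force': array([-1.34428384, -0.27931346,  5.51570334]), 'torque': array([-0.14671914,  0.30943188, -0.02386107]), 'opening': 0.026863579860202727}
```

View pics/s2.png

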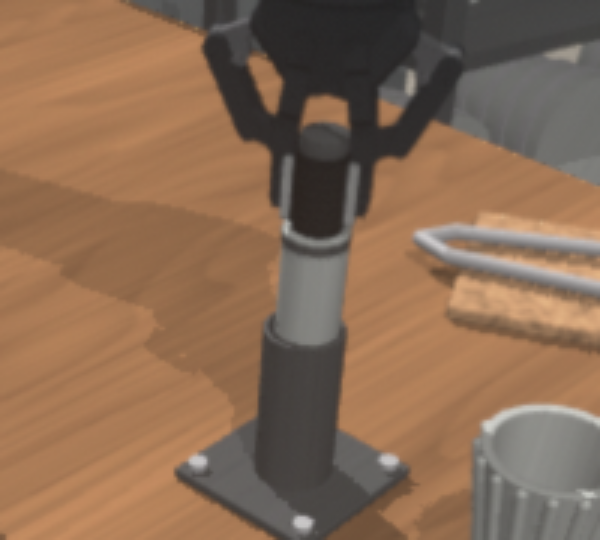

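Call:
apply_moves([
  [0,-0.01,0,0,0,0,0],
  [0,-0.03,0,0,0,0,0],
  [0,-0.055,0,0,0,0,0],
  [0,-0.08,0,0,0,0,0],
  [0,-0.105,0,0,0,0,0],
  [0,-0.13,0,0,0,0,0],
  [0,-0.15,0,0,0,0,0],
  [0,-0.16,0,0,0,0,0],
])

```text
t: 4.1
ee_pos: [0.536, 0.3552, 0.3562]
eef_rot: [-90.0, -0.0, 33.6]
contact_force: [-0.9, -0.4, -5.0]
opening: 0.0265
```

```bash
cat >> h.py <<'E'
def tilt(leanyaw,t=30,twist=0):
    l=np.radians(leanyaw); t=np.radians(t)
    a=np.array([-np.sin(t)*np.cos(l),-np.sin(t)*np.sin(l),np.cos(t)])
    x=np.array([np.cos(t)*np.cos(l),np.cos(t)*np.sin(l),np.sin(t)]); y=-a; z=np.cross(x,y)
    return a,Ro.from_matrix(np.stack([x,y,z],1))*Ro.from_euler('y',twist,degrees=True)
E
python3 - <<'E'
from h import *
s,p,R=pose(); print(p,s["eef_rot"],s["contact_force"],s["joint_pos"])
a,Rt=tilt(-22); tip=np.array([.573,-.0978,.1582]); print(a)
# hover: mouth 50mm above tip along axis
g=tip+a*(.184+.05); print(g,inc(g,Rt))
E
```

```text
[0.53596556 0.35522282 0.35618438] [-8.99575561e+01 -1.79769851e-02  3.35739548e+01] [-0.8564375  -0.37728739 -5.03884709] [-46.09421182  27.04735287  11.33229555  80.81833861  -5.41536828
  72.64182105  -0.78196263]
[-0.46359193  0.1873033   0.8660254 ]
[ 0.46451949 -0.05397103  0.36084994] (array([-0.2858, -0.005 , -0.3014]), array([-0.2546,  0.9468, -0.4816]))
```

Call:
apply_moves([
  [-0.01,-0.02,-0.01,-0.01,0.04,-0.02,0],
  [-0.035,-0.035,-0.037,-0.03,0.12,-0.06,0],
  [-0.065,-0.045,-0.068,-0.06,0.22,-0.11,0],
  [-0.095,-0.045,-0.1,-0.085,0.32,-0.16,0],
  [-0.125,-0.045,-0.132,-0.115,0.42,-0.215,0],
  [-0.155,-0.045,-0.164,-0.14,0.52,-0.265,0],
  [-0.185,-0.045,-0.195,-0.165,0.62,-0.315,0],
  [-0.205,-0.045,-0.215,-0.185,0.69,-0.35,0],
])

```text
t: 4.9
ee_pos: [0.4826, 0.0596, 0.4005]
eef_rot: [-93.1, -22.0, -6.2]
contact_force: [0.3, -0.6, -5.5]
opening: 0.0272
```

Run:
```python
from h import *
s,p,R=pose(); print(p,s["eef_rot"],s["contact_force"],s["joint_pos"])
a,Rt=tilt(-22); tip=np.array([.573,-.0978,.1582]); print(a)
g=tip+a*(.184+.05); print(g,inc(g,Rt))
```

```text
[0.48262291 0.05957122 0.40048054] [-93.09152219 -22.04251682  -6.22425372] [ 0.25479069 -0.63287818 -5.52638712] [-46.94279047  -3.07075008  23.39733959 114.82147191  18.81568198
  51.57533657 -39.84361668]
[-0.46359193  0.1873033   0.8660254 ]
[ 0.46451949 -0.05397103  0.36084994] (array([-0.0201,  0.0407, -0.1128]), array([-0.0673,  0.2512, -0.1312]))
```

Call:
apply_moves([
  [-0.003,0,-0.02,-0.01,0.04,-0.02,0],
  [-0.008,0,-0.045,-0.025,0.1,-0.05,0],
  [-0.014,0.005,-0.075,-0.04,0.16,-0.085,0],
  [-0.018,0.01,-0.098,-0.055,0.21,-0.11,0],
  [-0.02,0.015,-0.11,-0.067,0.25,-0.131,0],
  [-0.02,0.02,-0.1128,-0.067,0.25,-0.131,0],
  [-0.02,0.025,-0.1128,-0.067,0.25,-0.131,0],
  [-0.02,0.03,-0.1128,-0.067,0.25,-0.131,0],
])

```text
t: 5.7
ee_pos: [0.4611, -0.0524, 0.3705]
eef_rot: [-90.0, -30.0, -21.8]
contact_force: [0.4, 0.1, -6.2]
opening: 0.0266
```

Run:
```python
from h import *
for n in("scene","top"):
    p,d=vision.camera(n); cv2.imwrite(f"pics/{n}3.png",p); np.save(f"pics/{n}3.npy",d)
s,p,R=pose(); print(p,s["eef_rot"],s["contact_force"],s["joint_pos"])
a,Rt=tilt(-22); tip=np.array([.573,-.0978,.1582])
g=tip+a*(.184+.05); print(g,inc(g,Rt))
```

```text
[ 0.46087587 -0.05247102  0.3701529 ] [-90.10148456 -29.92291359 -21.8216266 ] [ 0.56718273  0.16027028 -5.90210478] [-39.84500827  -8.70871049  24.72197949 126.29261018  32.72828382
  41.35897518 -57.4899622 ]
[ 0.46451949 -0.05397103  0.36084994] (array([-0.0012,  0.01  , -0.    ]), array([ 0.0002,  0.0027, -0.0013]))
```

View pics/scene3.png

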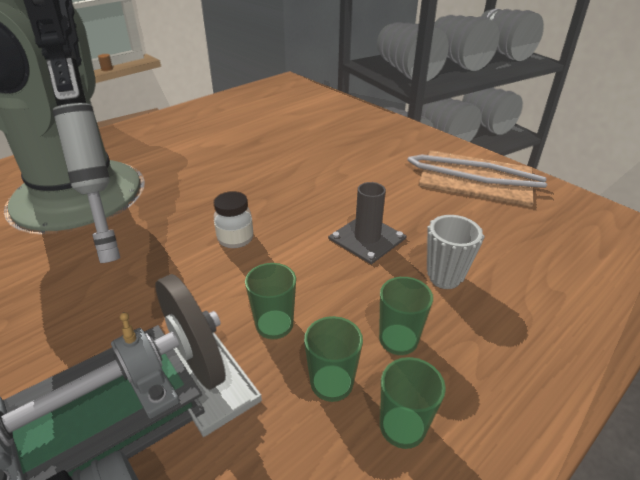

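View pics/top3.png

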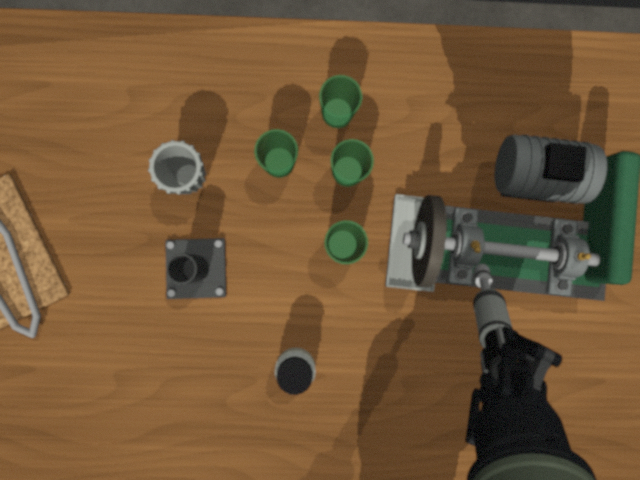

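The scene picture shows the coupler at (106,245) above the nipple head at (125,318). The top picture shows it at (484,280) with the nipple at (476,246). Next I fit the gun's axis from depth.

```bash
cat > gunfit.py <<'E'
from h import *
from scipy.optimize import least_squares
np.seterr(invalid='ignore')
def fit(k,p,R,mouth_off=.184,a0=None):
    y=R.apply([0,1,0]); a=-y; m0=p+y*mouth_off
    res={}
    for names in (("scene",),("top",),("scene","top")):
        Q=[];RR=[]
        for n in names:
            d=np.load(f"pics/{n}{k}.npy"); W=cloud(n,d).reshape(-1,3); W=W[~np.isnan(W[:,0])]
            h=(W-m0)@a; rad=np.linalg.norm(W-m0-h[:,None]*a,axis=1)
            for lo,hi,rr in((.003,.029,.011),(.037,.055,.006),(.09,.15,.019)):
                s=(h>lo)&(h<hi)&(rad<rr+.006); Q.append(W[s]); RR.append(np.full(s.sum(),rr)/1)
        Q=np.vstack(Q);RR=np.concatenate(RR)
        e1=R.apply([1,0,0]);e2=R.apply([0,0,1])
        def f(q):
            ax=a+q[2]*e1+q[3]*e2; ax/=np.linalg.norm(ax); c=m0+q[0]*e1+q[1]*e2
            D=Q-c; return np.linalg.norm(D-(D@ax)[:,None]*ax,axis=1)-RR
        s=least_squares(f,[0,0,0,0],loss='soft_l1',f_scale=.001); q=s.x
        ax=a+q[2]*e1+q[3]*e2; ax/=np.linalg.norm(ax); c=m0+q[0]*e1+q[1]*e2
        # mouth end along axis: min h in coupler
        D=Q-c; h=D@ax
        print(names,len(Q),'mouth',c.round(4),'axis',ax.round(4),'off mm',(q[:2]*1e3).round(2),'tilt deg',np.degrees(q[2:]).round(2),'rms',np.sqrt(np.mean(f(q)**2)).round(4))
        # mouth rim end
        W=[]
        for n in names:
            w=cloud(n,np.load(f"pics/{n}{k}.npy")).reshape(-1,3); W.append(w[~np.isnan(w[:,0])])
        W=np.vstack(W); D=W-c;h=D@ax;rad=np.linalg.norm(D-h[:,None]*ax,axis=1)
        s=(rad<.0125)&(rad>.009)&(h>-.012)&(h<.04); print('   coupler h range',np.percentile(h[s],[1,5,50,95,99]).round(4),s.sum())
        s=(rad<.0215)&(rad>.0165)&(h>.07)&(h<.19); print('   barrel h range',np.percentile(h[s],[1,5,95,99]).round(4),s.sum())
        res[names]=(c,ax)
    return res
E
python3 - <<'E'
from gunfit import *
s,p,R=pose(); fit(3,p,R)
print('a tool',R.apply([0,-1,0]))
E
```

```text
('scene',) 3055 mouth [ 0.5455 -0.0866  0.2104] axis [-0.4591  0.1858  0.8687] off mm [-0.58  0.1 ] tilt deg [0.23 0.  ] rms 0.0008
   coupler h range [0.0014 0.0025 0.0171 0.0314 0.0328] 617
   barrel h range [0.0829 0.0865 0.165  0.1785] 3381
('top',) 1123 mouth [ 0.5454 -0.0847  0.2099] axis [-0.4606  0.1822  0.8687] off mm [-1.53  1.79] tilt deg [ 0.23 -0.22] rms 0.0005
   coupler h range [0.0007 0.0027 0.022  0.0324 0.0332] 220
   barrel h range [0.0854 0.0913 0.1721 0.1868] 1367
('scene', 'top') 4178 mouth [ 0.5456 -0.0862  0.2103] axis [-0.4598  0.1859  0.8684] off mm [-0.67  0.47] tilt deg [ 0.19 -0.01] rms 0.0009
   coupler h range [0.0012 0.0026 0.0178 0.032  0.0329] 816
   barrel h range [0.0831 0.0876 0.1656 0.1841] 4756
a tool [-0.46243157  0.18706989  0.86669597]
```

Call:
apply_moves([
  [0.0005,0.006,0,0,0,0,0],
  [0.0005,0.014,0,0,0,0,0],
  [0.0005,0.022,0,0,0,0,0],
  [0.0005,0.03,0,0,0,0,0],
  [0.0005,0.038,0,0,0,0,0],
  [0.0005,0.045,0,0,0,0,0],
  [0.0005,0.05,0,0,0,0,0],
  [0.0005,0.05,0,0,0,0,0],
])

```text
t: 6.6
ee_pos: [0.4844, -0.0622, 0.3265]
eef_rot: [-90.2, -29.9, -21.8]
contact_force: [-0.6, 0.9, -5.7]
opening: 0.0269
```

Run:
```python
from gunfit import *
o=[]
for n,(x,y,w,h) in (("scene",(75,240,90,110)),("top",(440,210,80,90))):
    p,d=vision.camera(n); cv2.imwrite(f"pics/{n}4.png",p); np.save(f"pics/{n}4.npy",d)
    o.append(cv2.resize(p[y:y+h,x:x+w],(390,int(390*h/w)),interpolation=cv2.INTER_CUBIC))
H=max(i.shape[0] for i in o); cv2.imwrite("pics/c4.png",np.hstack([cv2.copyMakeBorder(i,0,H-i.shape[0],0,0,0) for i in o]))
s,p,R=pose(); print(p,s["eef_rot"],s["contact_force"],s["joint_pos"])
fit(4,p,R)
```

```text
[ 0.48442724 -0.06202833  0.32710681] [-90.11026189 -29.92271457 -21.82662039] [ 0.89715959  0.18412921 -5.19772419] [-38.40170406  -1.80929088  28.65480707 128.08587191  32.02386809
  31.36544284 -55.7748625 ]
('scene',) 2904 mouth [ 0.5679 -0.0965  0.1668] axis [-0.4555  0.1871  0.8703] off mm [-1.68 -0.57] tilt deg [0.42 0.14] rms 0.0008
   coupler h range [0.0011 0.0023 0.0168 0.0305 0.0316] 571
   barrel h range [0.0823 0.0863 0.1641 0.1774] 3209
('top',) 916 mouth [ 0.5687 -0.0945  0.1668] axis [-0.4593  0.1834  0.8691] off mm [-1.71  1.53] tilt deg [ 0.28 -0.14] rms 0.0005
   coupler h range [-0.0002  0.0035  0.0229  0.0327  0.0332] 187
   barrel h range [0.0854 0.0917 0.1661 0.1858] 1085
('scene', 'top') 3820 mouth [ 0.5682 -0.096   0.1668] axis [-0.4563  0.1868  0.87  ] off mm [-1.62 -0.06] tilt deg [0.39 0.1 ] rms 0.0009
   coupler h range [0.0006 0.0026 0.0175 0.0315 0.0328] 730
   barrel h range [0.0829 0.0875 0.1656 0.1837] 4308
```

View pics/c4.png

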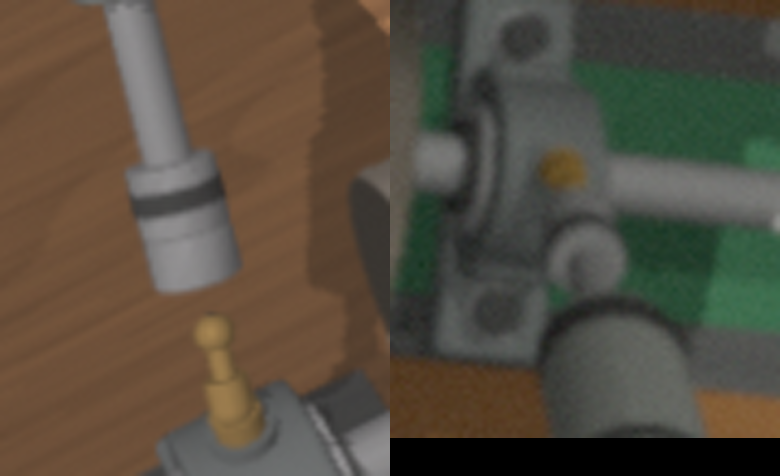

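Run:
```python
from h import *
for n,m,ax in(("scene",[.5679,-.0965,.1668],[-.4555,.1871,.8703]),("top",[.5687,-.0945,.1668],[-.4593,.1834,.8691])):
    m=np.array(m);ax=np.array(ax)
    print(n,[proj(n,m-k*ax).round(2) for k in(0,.013,.0146,.016)])
    # where head depth-fit projects
    print(proj(n,{"scene":[.5754,-.0994,.1546],"top":[.5767,-.0967,.154]}[n]).round(2), 'x step 1mm',(proj(n,m+.001*np.array([.803,-.324,.5]))-proj(n,m)).round(2),'z step',(proj(n,m+.001*np.array([.374,.927,0]))-proj(n,m)).round(2))
im=cv2.imread("pics/scene0.png"); c=cv2.resize(im[305:350,105:150],None,fx=12,fy=12,interpolation=cv2.INTER_CUBIC)
t=cv2.imread("pics/top0.png"); c2=cv2.resize(t[230:260,460:490],(540,540),interpolation=cv2.INTER_CUBIC)
cv2.imwrite("pics/heads.png",cv2.resize(np.hstack([c,c2]),(800,400)))
```

```text
scene [array([120.44, 304.15]), array([123.31, 315.15]), array([123.66, 316.5 ]), array([123.97, 317.67])]
[123.72 316.69] x step 1mm [-0.1   0.22] z step [ 0.93 -0.22]
top [array([477.57, 254.02]), array([476.68, 250.26]), array([476.58, 249.81]), array([476.48, 249.41])]
[476.25 248.94] x step 1mm [ 0.33 -0.54] z step [-0.61 -0.27]
```

View pics/heads.png

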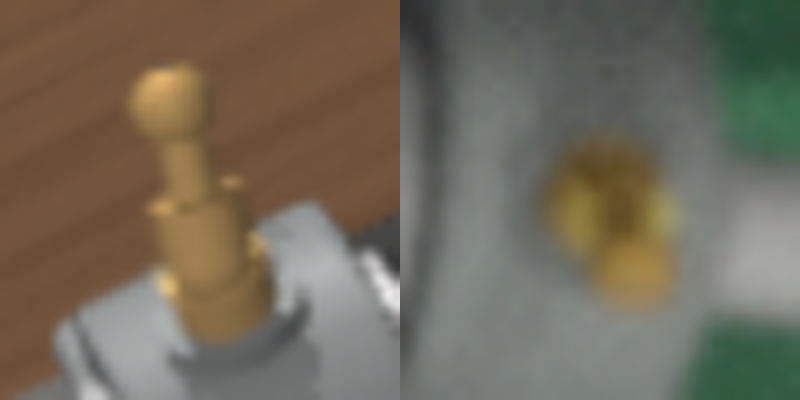

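Call:
apply_moves([
  [0.0006,0.001,0.0001,0,0,0,0],
  [0.0006,0.003,0.0001,0,0,0,0],
  [0.0006,0.005,0.0001,0,0,0,0],
  [0.0006,0.007,0.0001,0,0,0,0],
  [0.0006,0.009,0.0001,0,0,0,0],
  [0.0006,0.011,0.0001,0,0,0,0],
  [0.0006,0.012,0.0001,0,0,0,0],
  [0.0006,0.012,0.0001,0,0,0,0],
])

```text
t: 7.5
ee_pos: [0.4905, -0.0644, 0.3169]
eef_rot: [-90.1, -29.9, -21.8]
contact_force: [-0.2, 0.4, -5.0]
opening: 0.0265
```

```bash
cat > look.py <<'E'
from gunfit import *
import sys
k=sys.argv[1]; o=[]
for n,(x,y,w,h) in (("scene",(75,240,90,110)),("top",(440,210,80,90))):
    p,d=vision.camera(n); cv2.imwrite(f"pics/{n}{k}.png",p); np.save(f"pics/{n}{k}.npy",d)
    o.append(cv2.resize(p[y:y+h,x:x+w],(390,int(390*h/w)),interpolation=cv2.INTER_CUBIC))
H=max(i.shape[0] for i in o); cv2.imwrite(f"pics/c{k}.png",np.hstack([cv2.copyMakeBorder(i,0,H-i.shape[0],0,0,0) for i in o]))
s,p,R=pose(); print(s["t"],p,s["eef_rot"],s["contact_force"],s["torque"])
a,Rt=tilt(-22); y=R.apply([0,1,0])
base=np.array([0.484,-.062,.3271])
print('push along y:',-np.dot(np.array(s["contact_force"])-[0.2,.2,-5.6],y).round(2),'nominal mouth-off',inc(p,Rt)[1])
tip=np.array([.573,-.0978,.1582]); m=p+.184*y; dd=m-tip; print('nominal mouth rel tip along a',(dd@a).round(4),'lat tool',R.inv().apply(dd-(dd@a)*a).round(4))
E
python3 look.py 5
```

```text
7.6 [ 0.49050743 -0.06439856  0.3170093 ] [-90.11689636 -29.92255946 -21.82344264] [ 0.25022803  0.13239189 -5.53416526] [0.43861405 1.18585839 0.01440343]
push along y: 0.02 nominal mouth-off [ 0.0005  0.0027 -0.0013]
nominal mouth rel tip along a -0.002 lat tool [ 0.0021 -0.     -0.    ]
```

View pics/c5.png

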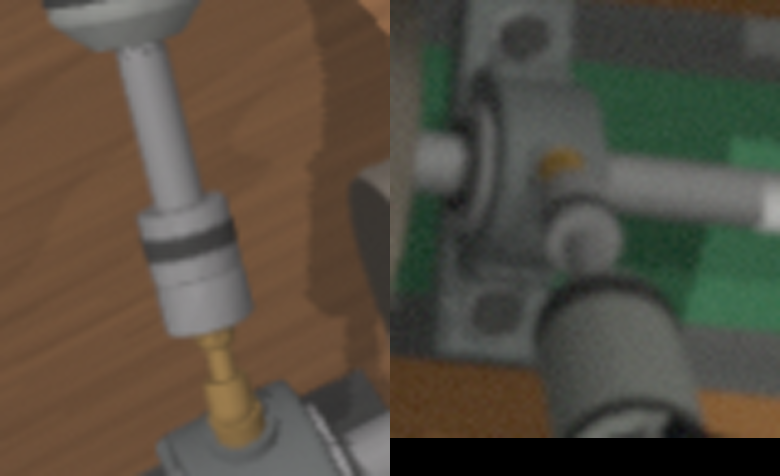

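Run:
```python
from h import *
h={"scene":np.array([.5754,-.0994,.1546]),"top":np.array([.5767,-.0967,.154])}
for y in(-30,-25,-22,-18,-14,-10,-5):
  for t in (30,):
    a=tilt(y,t)[0]
    for n in h:
        v=proj(n,h[n]-.02*a)-proj(n,h[n]); print(y,n,v.round(2),'slope deg',np.degrees(np.arctan2(v[0],v[1])).round(1),end=' | ')
  print()
```

```text
-30 scene [ 3.14 17.  ] slope deg 10.5 | -30 top [-0.44 -5.16] slope deg -175.1 | 
-25 scene [ 3.94 16.86] slope deg 13.2 | -25 top [-0.93 -5.43] slope deg -170.3 | 
-22 scene [ 4.42 16.75] slope deg 14.8 | -22 top [-1.23 -5.58] slope deg -167.5 | 
-18 scene [ 5.06 16.57] slope deg 17.0 | -18 top [-1.65 -5.74] slope deg -163.9 | 
-14 scene [ 5.69 16.37] slope deg 19.2 | -14 top [-2.08 -5.88] slope deg -160.5 | 
-10 scene [ 6.31 16.13] slope deg 21.4 | -10 top [-2.52 -5.99] slope deg -157.2 | 
-5 scene [ 7.08 15.8 ] slope deg 24.1 | -5 top [-3.07 -6.07] slope deg -153.2 |
```

Image slope (14.2°) confirms a lean yaw of about -23°, so the gun is square to within 1–2°. The nipple head is entering the mouth at crop pixel (207,330) with no contact force yet. I push on gently.

Call:
apply_moves([
  [0,0.0015,0,0,0,0,0],
  [0,0.003,0,0,0,0,0],
  [0,0.0045,0,0,0,0,0],
  [0,0.006,0,0,0,0,0],
  [0,0.0075,0,0,0,0,0],
  [0,0.009,0,0,0,0,0],
  [0,0.01,0,0,0,0,0],
  [0,0.01,0,0,0,0,0],
])

```text
t: 8.4
ee_pos: [0.4951, -0.0663, 0.3081]
eef_rot: [-90.1, -29.9, -21.8]
contact_force: [2.4, -0.5, -10.3]
opening: 0.0267
```

```bash
python3 look.py 6
```

```text
8.5 [ 0.49502232 -0.06631433  0.30820389] [-90.13369127 -29.90664885 -21.82172573] [  2.68904739  -1.25651726 -11.65749345] [0.57761638 1.18654172 0.02219544]
push along y: -6.67 nominal mouth-off [ 0.0008  0.0027 -0.0016]
nominal mouth rel tip along a -0.012 lat tool [ 0.0019 -0.     -0.0002]
```

View pics/c6.png

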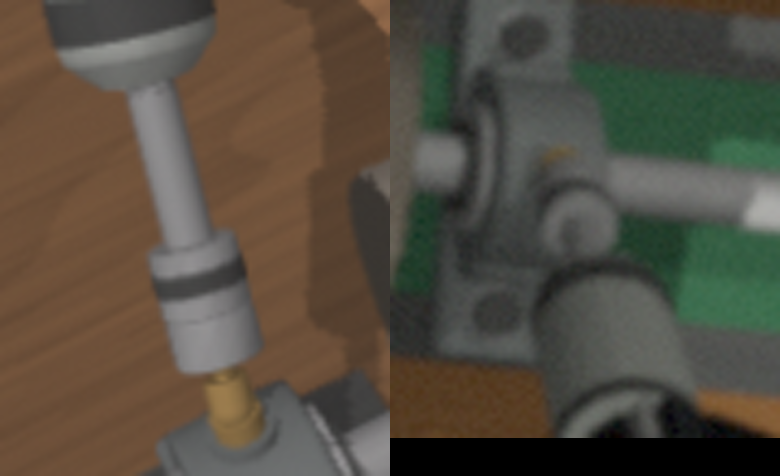

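The coupler has snapped on: it is now pulling the gripper down along the axis by about 6.7 N, and the neck has disappeared inside it. I keep pushing.

Call:
apply_moves([
  [0,0.001,0,0,0,0,0],
  [0,0.0025,0,0,0,0,0],
  [0,0.004,0,0,0,0,0],
  [0,0.0055,0,0,0,0,0],
  [0,0.007,0,0,0,0,0],
  [0,0.0085,0,0,0,0,0],
  [0,0.01,0,0,0,0,0],
  [0,0.01,0,0,0,0,0],
])

```text
t: 9.3
ee_pos: [0.4999, -0.068, 0.2998]
eef_rot: [-90.1, -29.9, -21.8]
contact_force: [-7.5, 2.5, 5.9]
opening: 0.0265
```

```bash
python3 look.py 7; python3 -c "
from gunfit import *
s,p,R=pose(); fit(7,p,R,.184-.008)"
```

```text
9.4 [ 0.49986042 -0.06802158  0.29985871] [-90.096518   -29.93419295 -21.8264565 ] [-7.68438593  3.39441594  5.6599374 ] [ 0.60119182  1.75269032 -0.12955637]
push along y: 14.0 nominal mouth-off [ 0.0002  0.0026 -0.0011]
nominal mouth rel tip along a -0.0218 lat tool [ 0.0022 -0.      0.0002]
('scene',) 2831 mouth [ 0.5798 -0.1008  0.1465] axis [-0.455   0.1863  0.8708] off mm [-1.66 -0.41] tilt deg [0.48 0.12] rms 0.0009
   coupler h range [0.0011 0.0024 0.0171 0.0317 0.0327] 573
   barrel h range [0.0748 0.0787 0.1573 0.179 ] 3152
('top',) 796 mouth [ 0.5804 -0.0989  0.1464] axis [-0.4576  0.1831  0.8701] off mm [-1.84  1.56] tilt deg [ 0.4  -0.11] rms 0.0005
   coupler h range [0.0009 0.0032 0.0218 0.0322 0.0332] 167
   barrel h range [0.0786 0.0842 0.172  0.1857] 983
('scene', 'top') 3627 mouth [ 0.58   -0.1004  0.1465] axis [-0.4554  0.1861  0.8706] off mm [-1.64  0.04] tilt deg [0.47 0.1 ] rms 0.0009
   coupler h range [0.001  0.0025 0.0177 0.0321 0.0331] 716
   barrel h range [0.0752 0.0796 0.1642 0.184 ] 4146
```

View pics/c7.png

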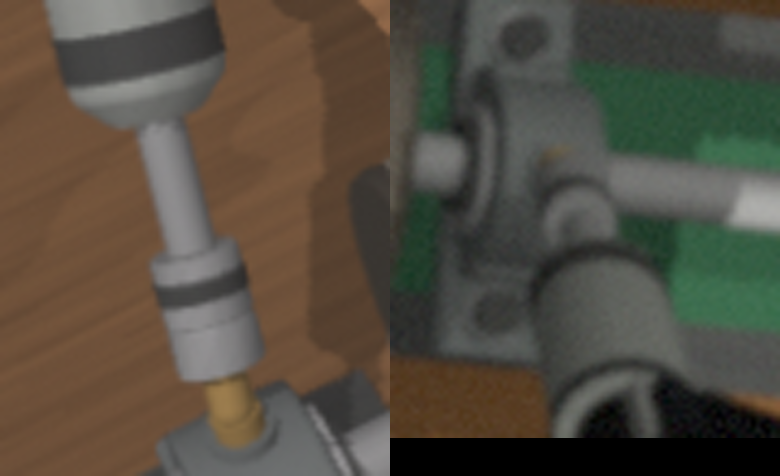

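The plunger is moving: the push is 14 N at about 8 mm, and the measured mouth (0.580, -0.100, 0.1465) matches the home position. I push another 10 mm.

Call:
apply_moves([
  [0,0.001,0,0,0,0,0],
  [0,0.0025,0,0,0,0,0],
  [0,0.004,0,0,0,0,0],
  [0,0.0055,0,0,0,0,0],
  [0,0.007,0,0,0,0,0],
  [0,0.0085,0,0,0,0,0],
  [0,0.01,0,0,0,0,0],
  [0,0.01,0,0,0,0,0],
])

```text
t: 10.2
ee_pos: [0.5046, -0.0698, 0.2914]
eef_rot: [-90.1, -29.9, -21.8]
contact_force: [-10.7, 3.5, 9.5]
opening: 0.0267
```

```bash
python3 look.py 8; python3 -c "
from gunfit import *
s,p,R=pose(); fit(8,p,R,.184-.018)
for n in('scene','top'):
    W=cloud(n,np.load(f'pics/{n}8.npy')); im=cv2.imread(f'pics/{n}8.png')
T=np.array(vision.camera_model('top')['world_from_camera']); 
for t in ['mould','grit_jar','tumbler']:
    for b in vision.boxes_of('top',t): print(t,round(b['confidence'],2),(T[:3,:3]@np.array(b['centre'])+T[:3,3]).round(3))
"
```

```text
10.3 [ 0.50457933 -0.06976274  0.29145635] [-90.06724258 -29.94792857 -21.83602058] [-10.57326059   3.45287368   7.56767049] [ 0.56987212  2.20730958 -0.16676037]
push along y: 17.0 nominal mouth-off [-0.0003  0.0025 -0.0009]
nominal mouth rel tip along a -0.0316 lat tool [ 0.0024 -0.      0.0004]
('scene',) 2793 mouth [ 0.5797 -0.1007  0.1467] axis [-0.453   0.1867  0.8717] off mm [-1.93 -0.62] tilt deg [0.61 0.21] rms 0.0011
   coupler h range [0.0008 0.0022 0.017  0.0315 0.0325] 575
   barrel h range [0.071  0.0743 0.1539 0.1711] 2922
('top',) 822 mouth [ 0.5803 -0.0986  0.1466] axis [-0.4565  0.1788  0.8716] off mm [-2.1   1.55] tilt deg [ 0.59 -0.29] rms 0.0012
   coupler h range [0.0008 0.0019 0.021  0.0322 0.0334] 162
   barrel h range [0.0718 0.0755 0.1773 0.1892] 962
('scene', 'top') 3615 mouth [ 0.5798 -0.1003  0.1467] axis [-0.4537  0.1858  0.8716] off mm [-1.89 -0.19] tilt deg [0.59 0.15] rms 0.0012
   coupler h range [0.0007 0.0021 0.0174 0.0319 0.0327] 728
   barrel h range [0.0712 0.0746 0.158  0.1837] 3904
grit_jar 0.79 [0.377 0.173 0.086]
grit_jar 0.72 [ 0.573 -0.092  0.17 ]
tumbler 0.84 [0.732 0.088 0.04 ]
tumbler 0.81 [0.839 0.109 0.056]
tumbler 0.68 [0.739 0.219 0.046]
tumbler 0.65 [0.59  0.093 0.036]
```

View pics/c8.png

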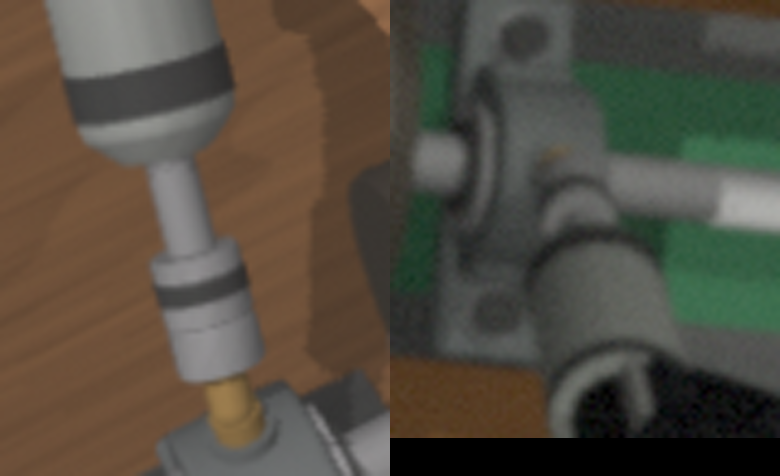

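View pics/scene8.png

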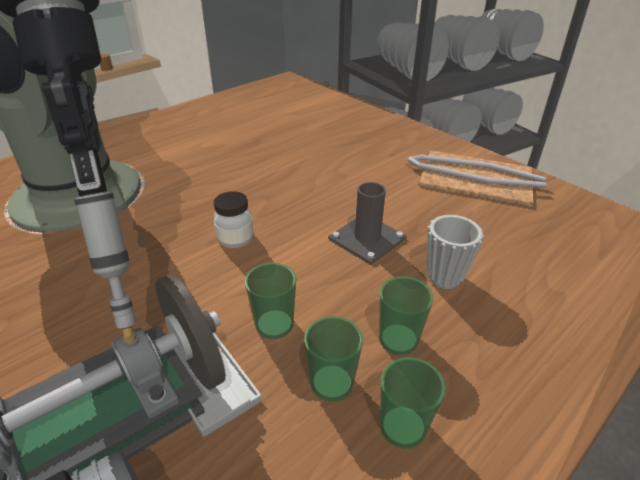

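The push is 17.0 N, which on the spring curve means about 17.5 mm of plunger. In the crop the visible tube has shrunk from 155 px to 85 px, about 18–19 mm in. The coupler hasn't moved from the home position and the axis is within about 2° of square. Mould (450,250), jar (233,220) and tumbler (405,315) still stand. One last check that everything is still, then I hand in.

Run:
```python
from h import *
from rig import order
vision.camera("scene"); s=telemetry.state(); print(s["t"],s["ee_pos"],s["qvel"].round(3),s["contact_force"],s["opening"])
print(order.job_done())
```

```text
10.5 [ 0.50460986 -0.06971571  0.29150843] [-0.041  0.021 -0.019 -0.147 -0.08  -0.103  0.042] [-9.88239122  3.25149354  7.88197474] 0.02675927719637944
the job is handed in; nothing more can be done
None
```

I took the gun out of its holder, snapped its coupler onto the tilted nipple and pushed it in. I handed the job in at about 10.5 s, with the gripper still holding the gun pushed in; no verdict was reported.

**Last checks before handing in:**
- **Coupler home:** the measured mouth was at (0.580, -0.100, 0.147), within about 1 mm of where it should sit. The gun's axis was within about 2° of the nipple's.
- **Plunger:** the push was about 17 N, which on the spring curve means about 17.5 mm in. The tube length still showing in the picture gives 18–19 mm. The highest push I read was about 17 N, far below 60 N.
- **Grip and rest:** the fingers were closed at 27 mm on the neck and the arm was still.
- **Mould, jar and tumbler:** I did not touch them. The jar and the tumbler measured within about 4 mm of their first positions, and the mould looks unmoved in the picture.

**Checks that failed or disagreed:**
- The barrel-end depth statistics gave a smaller plunger travel (about 10–12 mm). I set them aside because the low end was cut off by my own search window and the high end was partly hidden by the fingers. Tool travel, force and picture agree on about 18 mm.
- The detector did not find the mould in the last top picture, so I checked it by eye only.
- The two cameras disagreed by up to 2 mm sideways, so I aligned the gun and nipple within each camera's own picture.

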